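# Set and lock the fume extractor's click selector

## Task

Set the fume extractor's selector to speed four, which is four clicks clockwise from its anticlockwise stop, then slide the lock catch towards the knob until it is fully home, and let go. The knob was pushed onto its spindle at no particular angle, so find the stop and count the clicks by feel; do not wrench the knob against its stop, and do not force the catch if it will not go. Leave the mug, the bottle and the scraper alone.

Things in the scene. Friction and masses are not known exactly. Their poses are not given: they have to be found in the camera images.
- box: Fixed grey metal control box, 150 mm along its x, 210 mm along its y, 70 mm high. Origin: centre of its underside; z up. The knob's axis stands 55 mm to -y of its centre; the catch slides along its y. Inside is a pin, the knob's anticlockwise stop: more than about 0.5 N m on the knob there does damage, even with a light grip (10 to 15 N) if turned some 15 degrees on.
- knob: Black selector knob: a flat bar handle 42 mm long (along its x) and 14 mm wide, from 14 to 46 mm above the box top, on a round skirt 48 mm in diameter, 6 to 14 mm above the box top. Origin on its axis at table height; z up. It sits on its spindle at an unknown angle (up to 40 degrees either way), so the bar's direction does not tell the setting.
- knob_grip (a point): Grip point on the knob's axis, 36 mm above the box top; x along the bar. Clockwise seen from above is up. Clicks every 18 degrees: click zero lies 2 degrees above the stop, eight more above. Leaving a click takes about 0.25 N m; past half way it is pulled on into the next. Starts at click 1, 2 or 3. Let go, it settles in the nearest click.
- catch: Steel lock catch, sliding along the box's y. Origin: the box's origin plus how far it has slid; axes as the box's. Only at click four does its hidden tongue find its slot; at any other click it strikes solid metal after 4 mm of its 14 mm travel, and more than 20 N there does damage. Once home it locks the knob.
- catch_tab (a point): Middle of the catch's upright tab, 20 mm above the box top: 32 mm along box x, 12 mm along box y, from 2 to 32 mm above the box top, free all round. Slides along box -y, towards the knob, with about 2.5 N friction, and stays where left. In the box's frame y = 31 to 33 mm at the start, 19 mm fully home, at a hard stop.
- mug: White mug, 80 mm across, 95 mm high, handle on its +y side; origin at the centre of its underside. Leave alone.
- medium: Amber bottle, 60 mm across, 130 mm high; origin at the centre of its underside. Leave alone.
- scraper: Blue plastic glass scraper lying flat, T-shaped, 132 mm long, head 100 mm wide, 18 mm high; origin at the free end of its handle, on the table, x along the handle to the head. Leave alone.

How it is judged:
By the outcome, as a careful person would: the job done as asked, in the order asked, and still so for the second after the job is handed in, with the robot touching nothing.
It also fails if it takes over 64 s, if anything falls off the work surface, if the arm or the gripper's body presses on something with over 40 N, if the wrist force passes 120 N, or if a joint passes its speed limit or range.

## Robot

A 6-joint arm with a two-finger parallel gripper is mounted at the origin on the work surface. World frame = base frame: x ahead of the robot, y to its left, z up, the work surface at z = 0. Lengths are in m, angles in rad, forces in N, time in s.
With the tool pointing down it reaches from about 0.35 to 0.85 m from the base axis. Payload 8.1 kg.
Tool frame: the origin (TCP) lies at the very end of the fingers, on their centre line; the grasp point (between the pads) lies 19 mm behind it; z points along the fingers, y is the line along which they close (so a half turn about z gives the same grasp; the last joint's range is limited). The gripper opens to 93 mm and grips with 3 to 60 N. Pads are 15 mm wide; open, the fingers measure 128 mm over their backs; the gripper's body (75 mm by 188 mm) begins 65 mm behind the grasp point.
Start: joints at [-0.085, 0.13, 1.488, -0, 1.523, -0.085], TCP at [0.6, 0, 0.219] pointing down, gripper open.
Joint ranges: [-2.96, 2.96], [-0.89, 2.26], [0.02, 2.5], [-1.34, 4.48], [0, 2.73], [-2.66, 2.66]. Speed limits (rad/s): [2.39, 2.39, 2.79, 3.14, 3.14, 3.14].

## Interface

Orientations are given as a rotation vector (axis times angle).
In Python, from plant import robot gives the robot as it stands. The module is installed in compiled form; this text tells all that it offers.
- The arm moves only by the tool play_rows, never from a script. Its argument "increments" is text: rows parted by semicolons, each of 5 numbers parted by spaces: the shift along the tool's x, y, z in mm, then the turn about the tool's z in degrees, then the closure, from -1 (fully open) to 1 (shut). In form: dx dy dz yaw claw; .... A call has 1 to 20 rows; each row is the pose to reach, as a shift and turn from the pose commanded when the call began, along the tool's axes at that moment; what a row does not reach only later rows make up. A row lasts 1/10 s, in which the tool goes at most 50 mm and 8.59 degrees, less where a joint would pass 70% of its speed; a pose out of reach is approached as far as the arm can. A call with a gripper value outside its range is refused whole. The fingers move at their own pace and stop on an object; "force" is the grip in N (left out, the last holds). Time passes only in rows, so rows that repeat a pose let the fingers close. It gives the time, the measured TCP pose, the force, the opening and the grip force at its end, in the units of the state.
- robot.read_state(): the state, without advancing time (a new reading comes with each control period).
- robot.read_camera(name): name is "scene" or "side" or "wrist"; returns the picture (420x560x3 uint8, blue, green, red); there is no depth.
- robot.calibration(name): a dict with "vertical_fov" (degrees; the focal length in pixels is half the picture's height over the tangent of half this angle, whatever the lens; pixels are square), "cx", "cy" (the principal point, pixels), "rvec" (rotation vector, rad) and "tvec" (3), from world to camera coordinates, as OpenCV has them. Camera axes: x right, y down, z forward; pixel columns grow to the right and rows downward; lengths in m; the calibration is good to about 2 mm. A picture is of the moment at which its call begins: read the wrist's pose just before it. calibration takes no time and is no camera call; for the wrist camera it gives the pose at the moment of the call.
- robot.close_job(): hands the job in; it is judged then, once.
Trained networks look in the newest picture that a camera, given by its name, has taken for a name from the list of things; names that differ only in an ending like _2 or _b are one class to them, and where a whole thing is asked for, a point or a joint stands for the part that bears it (a point fixed in the world has none). Each returns a list of dicts, best first, with "conf" (0 to 1); they miss things now and then, are a little off and sometimes report something else, mostly with a low value. They report only what shows in the picture. A call takes as long as a camera call.
- robot.recognise(camera, query): "centre" ([x, y, z] in m, in world coordinates, good to about 4 mm: the middle of the surface that is visible of it).
- robot.regions_of(camera, query): "pixels" (420x560 bool, what is visible of it).
- robot.landmark_of(camera, query): "centre" ([x, y, z] in m, in world coordinates, good to about 4 mm: a listed point, or the origin of a listed thing).
The state is a dict: "t": time; "q": joint angles; "dq": joint speeds; "joint_torque": joint torques, N m; "tool_pos": TCP position; "orientation": TCP orientation; "force": force on the tool from outside, world axes, zero at the start; "wrist_torque": the same for the moment, N m; "opening": finger opening in m; "gripper_force": force on a finger pad.
Only numpy, scipy, OpenCV 4.12 (cv2) and the standard library are available. Lean on these libraries where they do the work, as an engineer would, in place of code of your own. Each camera call takes 0.05 s, during which the arm holds its last target. There are 200 camera calls.

## Working session

There is one attempt and no reset: what is moved stays moved. The work goes in short steps, Python scripts to look and compute and a tool call to move; the robot and the scene stay as the last step left them, time stands still between calls to the robot, and variables do not carry over. Pictures are saved under pics/ and viewed, at most 10 in all, crops included, and the job is handed in when it is done.

Besides the shell and the picture viewer there is one more tool, called after "Call:" as name(argument=value, ...), one argument or row to a line, values as JSON. play_rows: Moves the arm, as the interface text tells. Its arguments: {"type":"object","properties":{"increments":{"type":"string"},"force":{"type":"number"}},"required":["increments"]}

```bash
mkdir -p pics; python3 - <<'E'
from plant import robot
import cv2,numpy as np
s=robot.read_state();print(s['t'],s['tool_pos'],s['orientation'],s['opening'])
a=[robot.read_camera(c) for c in('scene','side')]
cv2.imwrite('pics/a.png',cv2.resize(np.hstack(a),(800,300)))
cv2.imwrite('pics/scene.png',a[0])
for c in('scene','side'):
  for q in('box','knob','knob_grip','catch_tab','catch','mug','medium','scraper'):
    r=robot.landmark_of(c,q)
    print(c,q,[(np.round(x['centre'],4),round(x['conf'],2)) for x in r[:2]])
E
```

```text
0.0 [5.99433303e-01 6.29560293e-05 2.17600808e-01] [-2.22044442e+00 -2.22049972e+00  1.86817953e-03] 0.09292149868648895
scene box [(array([ 0.58  ,  0.0271, -0.0019]), 0.68)]
scene knob []
scene knob_grip [(array([ 0.5658, -0.0269,  0.1095]), 0.65), (array([ 0.7371, -0.0459,  0.0012]), 0.22)]
scene catch_tab [(array([0.5872, 0.0592, 0.0898]), 0.52)]
scene catch []
scene mug [(array([ 7.359e-01, -4.460e-02,  5.000e-04]), 0.69)]
scene medium [(array([ 6.572e-01,  1.962e-01, -3.000e-04]), 0.7)]
scene scraper [(array([ 0.4295, -0.1848, -0.0025]), 0.79)]
side box [(array([ 0.5786,  0.03  , -0.0019]), 0.6), (array([ 0.7346, -0.0419,  0.0012]), 0.15)]
side knob [(array([ 0.568 , -0.0254,  0.0007]), 0.74)]
side knob_grip [(array([ 0.5663, -0.023 ,  0.1054]), 0.84)]
side catch_tab [(array([0.5888, 0.0585, 0.0884]), 0.68)]
side catch []
side mug [(array([ 0.7381, -0.0427,  0.0009]), 0.69)]
side medium []
side scraper [(array([ 0.4261, -0.1864, -0.0025]), 0.91)]
```

View pics/a.png

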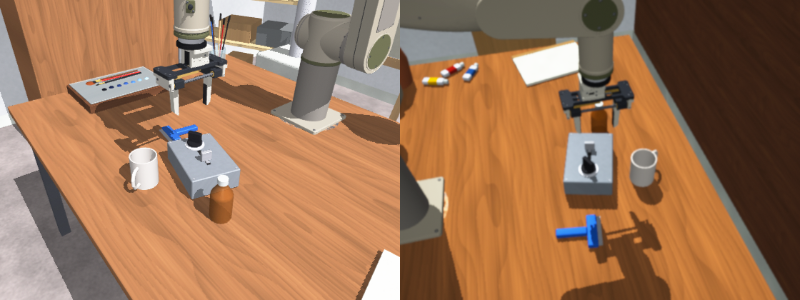

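The scene shows a grey box centred near (0.579, 0.028), with the knob at its -y end and the tab towards +y. The mug is on the +x side and the scraper lies beyond the -y end. Next I'll use the wrist view to get the angles of the bar and the box.

```bash
cat > h.py <<'E'
from plant import robot
import cv2,numpy as np
def pix2w(cam_cal,uv,z,h=420):
    c=cam_cal;R,_=cv2.Rodrigues(np.array(c['rvec'],float));t=np.array(c['tvec'],float).ravel()
    f=h/2/np.tan(np.radians(c['vertical_fov'])/2)
    uv=np.atleast_2d(uv).astype(float)
    d=np.c_[(uv[:,0]-c['cx'])/f,(uv[:,1]-c['cy'])/f,np.ones(len(uv))]@R
    o=-R.T@t
    return o+d*((z-o[2])/d[:,2])[:,None]
E
python3 - <<'E'
from h import *
c=robot.calibration('wrist');im=robot.read_camera('wrist');cv2.imwrite('pics/w.png',im)
print({k:c[k] for k in c})
for q in('knob','knob_grip','catch_tab','box'):
  r=robot.landmark_of('wrist',q);print(q,[(np.round(x['centre'],4),round(x['conf'],2)) for x in r[:2]])
for q,z in(('box',.07),('knob',.116),('catch_tab',.102)):
  r=robot.regions_of('wrist',q)
  if not r: print(q,'none');continue
  m=r[0]['pixels'].astype(np.uint8);cs,_=cv2.findContours(m,0,2);k=max(cs,key=cv2.contourArea)
  b=cv2.boxPoints(cv2.minAreaRect(k));print(q,b.round(),pix2w(c,b,z).round(4))
E
```

```text
{'vertical_fov': 69.05499533507218, 'cx': 272.36000928967434, 'cy': 206.63943862656825, 'rvec': array([-2.83859841e+00,  1.30343680e-03,  1.99540851e-04]), 'tvec': array([-0.6004142, -0.0337022,  0.392836 ])}
knob [(array([ 5.629e-01, -2.530e-02,  2.000e-04]), 0.78)]
knob_grip [(array([ 0.5617, -0.025 ,  0.1099]), 0.64)]
catch_tab [(array([0.5905, 0.0541, 0.0893]), 0.6)]
box [(array([0.5758, 0.0307, 0.0011]), 0.7)]
box [[148. 233.]
 [204.  38.]
 [355.  81.]
 [300. 276.]] [[ 0.4624 -0.0448  0.07  ]
 [ 0.5377  0.1493  0.07  ]
 [ 0.6801  0.1122  0.07  ]
 [ 0.632  -0.0992  0.07  ]]
knob none
catch_tab [[238. 135.]
 [263. 118.]
 [281. 144.]
 [257. 161.]] [[0.5697 0.0643 0.102 ]
 [0.5921 0.0791 0.102 ]
 [0.6086 0.0557 0.102 ]
 [0.5859 0.0402 0.102 ]]
```

View pics/w.png

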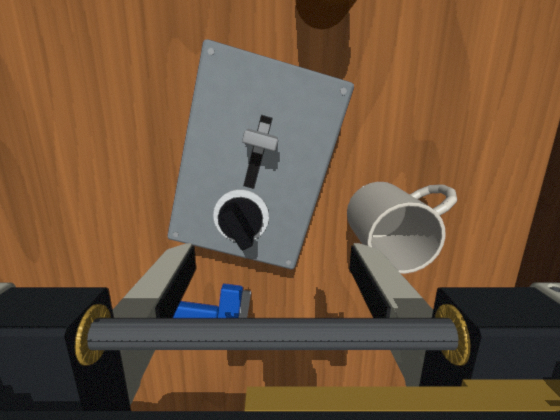

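The wrist view shows the box with corners near (205,40), (353,84), (295,270) and (170,237). The tab is at (261,141). The knob is at (241,217), with its dark bar running from about (232,203) to (250,247). I'll enlarge the knob with its contrast raised.

```bash
python3 - <<'E'
from h import *
im=cv2.imread('pics/w.png');c=robot.calibration('wrist')
p=np.array([[205,40],[353,84],[295,270],[170,237]]);print(pix2w(c,p,.07).round(4))
t=np.array([[244,137],[278,146]]);print(pix2w(c,t,.102).round(4))
k=im[180:260,200:290].astype(float);k=np.clip(k*4,0,255).astype(np.uint8)
cv2.imwrite('pics/k.png',cv2.resize(k,None,fx=6.6,fy=6.6,interpolation=cv2.INTER_CUBIC))
E
```

```text
[[ 0.5383  0.1473  0.07  ]
 [ 0.678   0.1094  0.07  ]
 [ 0.6265 -0.0907  0.07  ]
 [ 0.4861 -0.0494  0.07  ]]
[[0.5747 0.0622 0.102 ]
 [0.6056 0.0541 0.102 ]]
```

View pics/k.png

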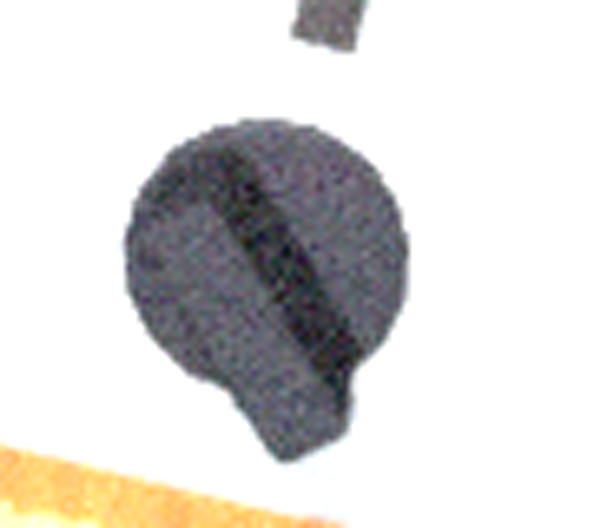

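The crop shows the bar's top face running from upper left, about (180,195), to lower right, about (315,445). Its near end is clear of the skirt.

```bash
python3 - <<'E'
from h import *
c=robot.calibration('wrist')
p=np.array([[225,205],[332,385],[230,385],[285,462],[180,195],[315,445],[285,462],[350,430]])/6.6+[200,180]
w=pix2w(c,p,.116);print(w.round(4))
for i in(0,2,4,6):
  d=w[i+1]-w[i];print(np.degrees(np.arctan2(d[1],d[0])))
print(w[4:6].mean(0),np.linalg.norm(w[5]-w[4]))
print(robot.read_state()['wrist_torque'],robot.read_state()['t'])
E
```

```text
[[ 0.5649 -0.0039  0.116 ]
 [ 0.5793 -0.0313  0.116 ]
 [ 0.5646 -0.0312  0.116 ]
 [ 0.5722 -0.0435  0.116 ]
 [ 0.5587 -0.0024  0.116 ]
 [ 0.5766 -0.0407  0.116 ]
 [ 0.5722 -0.0435  0.116 ]
 [ 0.5818 -0.0384  0.116 ]]
-62.24574964172622
-58.13142504707766
-64.88854381468133
27.94263481439842
[ 0.56764208 -0.02155768  0.116     ] 0.04237414701846104
[-0.0572642  -0.0432345   0.01458041] 1.3
```

Call:
play_rows(
  increments="-6 -8 10 -7 -1; -12 -16 25 -14 -1; -18 -24 45 -21 -1; -24 -33 65 -28 -1; -24 -33 80 -28 -1; -24 -33 80 -28 -1; -24 -33 80 -28 -1",
  force=20,
)

```text
t: 2.0
tool_pos: [0.5674, -0.0237, 0.139]
orientation: [1.622, 2.691, 0.0]
force: [-0.3, -0.5, 0.4]
opening: 0.0931
gripper_force: 0.0
```

```bash
python3 - <<'E'
from h import *
c=robot.calibration('wrist');im=robot.read_camera('wrist')
s=robot.read_state();print(s['tool_pos'],s['orientation'],s['wrist_torque'])
for q in('knob','knob_grip','catch_tab','box'):
  r=robot.landmark_of('wrist',q);print(q,[(np.round(x['centre'],4),round(x['conf'],2)) for x in r[:2]])
cv2.imwrite('pics/w2.png',np.clip(im.astype(float)*2.5,0,255).astype(np.uint8))
E
```

```text
[ 0.56796214 -0.02377829  0.13969543] [1.62007656e+00 2.69014331e+00 1.07092350e-03] [ 0.05649112  0.00955931 -0.00758018]
knob [(array([ 5.598e-01, -2.720e-02, -2.000e-04]), 0.7)]
knob_grip [(array([ 0.5641, -0.0276,  0.1085]), 0.98)]
catch_tab [(array([0.5884, 0.0556, 0.0885]), 0.75)]
box [(array([0.5761, 0.0307, 0.0017]), 0.79)]
```

View pics/w2.png

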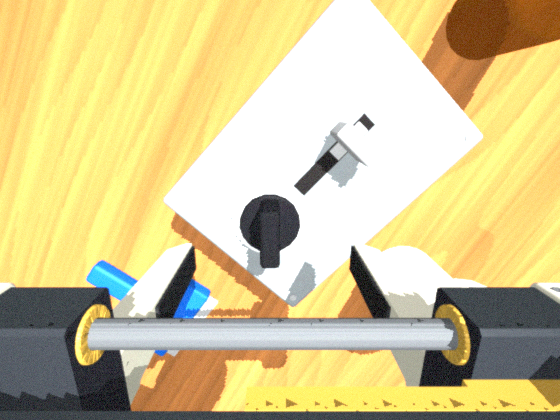

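The bar stands vertical in the image at columns 260–279 and rows 200–268, so the gripper is aligned with it. I'll work out the remaining offset.

```bash
python3 - <<'E'
from h import *
c=robot.calibration('wrist');s=robot.read_state();T=np.array(s['tool_pos'])
R,_=cv2.Rodrigues(np.array(s['orientation']))
g=cv2.cvtColor(cv2.imread('pics/w2.png'),6);print([list(g[r,232:306:3]) for r in(215,250,262)])
for p in([270,202],[270,267],[269.5,222]): 
  print(p,(R.T@(pix2w(c,p,.116 if p[1]!=222 else .084)[0]-T)*1000).round(1))
E
```

```text
[[np.uint8(255), np.uint8(255), np.uint8(255), np.uint8(144), np.uint8(61), np.uint8(63), np.uint8(61), np.uint8(60), np.uint8(35), np.uint8(28), np.uint8(64), np.uint8(60), np.uint8(73), np.uint8(73), np.uint8(64), np.uint8(62), np.uint8(58), np.uint8(69), np.uint8(63), np.uint8(48), np.uint8(54), np.uint8(68), np.uint8(110), np.uint8(255), np.uint8(255)], [np.uint8(255), np.uint8(255), np.uint8(255), np.uint8(255), np.uint8(255), np.uint8(218), np.uint8(173), np.uint8(219), np.uint8(255), np.uint8(121), np.uint8(53), np.uint8(65), np.uint8(69), np.uint8(48), np.uint8(61), np.uint8(59), np.uint8(171), np.uint8(255), np.uint8(255), np.uint8(255), np.uint8(255), np.uint8(255), np.uint8(255), np.uint8(255), np.uint8(255)], [np.uint8(132), np.uint8(130), np.uint8(239), np.uint8(255), np.uint8(255), np.uint8(203), np.uint8(169), np.uint8(169), np.uint8(173), np.uint8(160), np.uint8(55), np.uint8(62), np.uint8(58), np.uint8(60), np.uint8(53), np.uint8(61), np.uint8(246), np.uint8(255), np.uint8(255), np.uint8(255), np.uint8(255), np.uint8(255), np.uint8(255), np.uint8(255), np.uint8(223)]]
[270, 202] [27.9 -0.8 23.7]
[270, 267] [-19.3  -0.9  23.8]
[269.5, 222] [ 2.3 -1.5 55.7]
```

Call:
play_rows(
  increments="2 -1 15 0 -1; 2 -1 32 0 -1; 2 -1 50 0 -1; 2 -1 50 0 -1; 2 -1 50 0 0.5; 2 -1 50 0 1; 2 -1 50 0 1; 2 -1 50 0 1; 2 -1 50 0 1; 2 -1 50 0 1; 2 -1 50 0 1",
  force=20,
)

```text
t: 3.35
tool_pos: [0.5652, -0.0227, 0.0888]
orientation: [1.618, 2.693, 0.0]
force: [-0.8, 0.7, 0.7]
opening: 0.0415
gripper_force: 0.0
```

```bash
cat >> h.py <<'E'
def st():
    s=robot.read_state();R,_=cv2.Rodrigues(np.array(s['orientation']))
    a=np.degrees(np.arctan2(R[1,0],R[0,0]))%360
    print('t %.1f ang %.2f open %.1f grip %.1f'%(s['t'],a,s['opening']*1e3,s['gripper_force']),'pos',(np.array(s['tool_pos'])*1e3).round(1),'Ftool',(R.T@s['force']).round(1),'M',np.round(s['wrist_torque'],3),'q6 tq',round(s['joint_torque'][5],3))
E
python3 -c "from h import *;st()"
```

```text
t 3.4 ang 118.00 open 41.5 grip 0.0 pos [565.2 -22.7  88.8] Ftool [ 1.  -0.4 -0.7] M [-0.028 -0.015 -0.001] q6 tq 0.0
```

Fingers are still closing.

Call:
play_rows(
  increments="0 0 0 0 1; 0 0 0 0 1; 0 0 0 0 1; 0 0 0 0 1; 0 0 0 0 1; 0 0 0 0 1",
)

```text
t: 3.95
tool_pos: [0.565, -0.0228, 0.0886]
orientation: [-1.618, -2.693, 0.001]
force: [-1.4, -0.9, 1.7]
opening: 0.0138
gripper_force: 20.0
```

```bash
python3 -c "from h import *;st()"
```

```text
t 4.0 ang 118.00 open 13.8 grip 20.0 pos [565.  -22.8  88.6] Ftool [-0.2 -1.7 -1.7] M [-0.153  0.297  0.034] q6 tq 0.036
```

Call:
play_rows(
  increments="0 0 0 -2 1; 0 0 0 -4 1; 0 0 0 -4 1",
)

```text
t: 4.25
tool_pos: [0.5649, -0.0227, 0.0886]
orientation: [-1.522, -2.748, 0.0]
force: [-1.3, 0.1, 2.1]
opening: 0.0137
gripper_force: 20.0
```

```bash
python3 -c "from h import *;st()"
```

```text
t 4.2 ang 122.02 open 13.7 grip 20.0 pos [564.9 -22.7  88.6] Ftool [ 0.8 -1.1 -2.1] M [-0.108  0.46  -0.13 ] q6 tq -0.792
```

Call:
play_rows(
  increments="0 0 0 -2 1; 0 0 0 -2 1",
)

```text
t: 4.45
tool_pos: [0.5649, -0.0228, 0.0886]
orientation: [-1.475, -2.773, 0.001]
force: [-2.9, -1.4, 2.0]
opening: 0.0144
gripper_force: 20.0
```

```bash
python3 -c "from h import *;st()"
```

```text
t 4.5 ang 123.97 open 14.4 grip 20.0 pos [564.9 -22.8  88.6] Ftool [ 0.4 -3.2 -2. ] M [-0.242  0.617 -0.055] q6 tq -0.669
```

Call:
play_rows(
  increments="0 0 0 0 1; 0 0 0 0 1; 0 0 0 0 1",
  force=35,
)

```text
t: 4.75
tool_pos: [0.565, -0.0227, 0.0886]
orientation: [-1.476, -2.773, 0.001]
force: [-3.6, -1.8, 3.0]
opening: 0.0136
gripper_force: 35.0
```

```bash
python3 -c "from h import *;st()"
```

```text
t 4.8 ang 123.97 open 13.6 grip 35.0 pos [565.  -22.7  88.6] Ftool [ 0.5 -4.  -3. ] M [-0.411  0.851 -0.106] q6 tq -0.09
```

Call:
play_rows(
  increments="0 0 0 -2 1; 0 0 0 -2 1; 0 0 0 -2 1",
)

```text
t: 5.05
tool_pos: [0.565, -0.0228, 0.0886]
orientation: [-1.428, -2.798, 0.001]
force: [-4.4, -2.3, 3.1]
opening: 0.0138
gripper_force: 35.0
```

```bash
python3 -c "from h import *;st()"
```

```text
t 5.0 ang 125.94 open 13.8 grip 35.0 pos [565.  -22.8  88.6] Ftool [ 0.8 -4.9 -3.1] M [-0.453  1.031 -0.025] q6 tq -0.118
```

Call:
play_rows(
  increments="0 0 0 -2 1; 0 0 0 -2 1; 0 0 0 -2 1",
)

```text
t: 5.35
tool_pos: [0.5649, -0.0229, 0.0886]
orientation: [-1.378, -2.823, 0.001]
force: [-4.8, -2.0, 4.0]
opening: 0.0137
gripper_force: 35.0
```

```bash
python3 -c "from h import *;st()"
```

```text
t 5.3 ang 127.95 open 13.7 grip 35.0 pos [564.9 -22.9  88.6] Ftool [ 1.4 -5.1 -4. ] M [-0.575  1.042  0.005] q6 tq -0.028
```

Call:
play_rows(
  increments="0 -0.5 0 -2 1; 0 -0.5 0 -3 1; 0 -0.5 0 -3 1",
)

```text
t: 5.65
tool_pos: [0.5647, -0.0231, 0.0886]
orientation: [-1.303, -2.859, 0.0]
force: [-3.8, -2.4, 3.1]
opening: 0.0136
gripper_force: 35.0
```

```bash
python3 -c "from h import *;st()"
```

```text
t 5.7 ang 130.99 open 13.6 grip 35.0 pos [564.7 -23.1  88.6] Ftool [ 0.7 -4.4 -3.1] M [-0.467  0.801  0.173] q6 tq -0.219
```

Call:
play_rows(
  increments="0 0 0 -2 1; 0 0 0 -3 1; 0 0 0 -3 1",
)

```text
t: 5.95
tool_pos: [0.5647, -0.0232, 0.0886]
orientation: [-1.228, -2.892, 0.001]
force: [-3.8, -2.7, 2.5]
opening: 0.0139
gripper_force: 35.0
```

```bash
python3 -c "from h import *;st()"
```

```text
t 6.0 ang 133.99 open 13.9 grip 35.0 pos [564.7 -23.2  88.6] Ftool [ 0.7 -4.6 -2.5] M [-0.582  0.884  0.291] q6 tq -0.059
```

Call:
play_rows(
  increments="0 0 0 -2 1; 0 0 0 -2 1; 0 0 0 -2 1",
)

```text
t: 6.25
tool_pos: [0.5646, -0.0231, 0.0886]
orientation: [-1.178, -2.912, 0.0]
force: [-4.4, -3.4, 2.4]
opening: 0.0139
gripper_force: 35.0
```

```bash
python3 -c "from h import *;st()"
```

```text
t 6.2 ang 135.95 open 13.9 grip 35.0 pos [564.6 -23.1  88.6] Ftool [ 0.8 -5.5 -2.4] M [-0.589  0.998  0.104] q6 tq 0.003
```

Call:
play_rows(
  increments="0 -0.5 0 -1 1; 0 -0.5 0 -2 1; 0 -0.5 0 -2 1",
)

```text
t: 6.55
tool_pos: [0.5645, -0.0232, 0.0886]
orientation: [-1.125, -2.933, -0.001]
force: [-2.4, -0.9, 1.9]
opening: 0.0136
gripper_force: 35.0
```

```bash
python3 -c "from h import *;st()"
```

```text
t 6.5 ang 138.03 open 13.6 grip 35.0 pos [564.5 -23.2  88.6] Ftool [ 1.2 -2.3 -1.9] M [-0.284  0.755 -0.224] q6 tq -0.516
```

Call:
play_rows(
  increments="0 0 0 -1 1; 0 0 0 -1 1; 0 0 0 -1 1",
)

```text
t: 6.85
tool_pos: [0.5645, -0.0232, 0.0886]
orientation: [-1.1, -2.943, -0.0]
force: [-3.2, -0.2, 1.4]
opening: 0.0141
gripper_force: 35.0
```

```bash
python3 -c "from h import *;st()"
```

```text
t 6.8 ang 139.00 open 14.1 grip 35.0 pos [564.5 -23.2  88.6] Ftool [ 2.3 -2.3 -1.4] M [-0.134  0.713 -0.206] q6 tq -0.274
```

Call:
play_rows(
  increments="0 0 0 -1 1; 0 0 0 -1 1; 0 0 0 -1 1",
)

```text
t: 7.15
tool_pos: [0.5644, -0.0233, 0.0886]
orientation: [-1.074, -2.952, -0.0]
force: [-3.1, -0.4, 0.6]
opening: 0.0141
gripper_force: 35.0
```

```bash
python3 -c "from h import *;st()"
```

```text
t 7.2 ang 140.00 open 14.1 grip 35.0 pos [564.4 -23.3  88.6] Ftool [ 2.1 -2.3 -0.6] M [-0.088  0.649 -0.195] q6 tq -0.24
```

Call:
play_rows(
  increments="0 0 0 -1 1; 0 0 0 -2 1; 0 0 0 -2 1",
)

```text
t: 7.45
tool_pos: [0.5644, -0.0234, 0.0886]
orientation: [-1.021, -2.971, 0.0]
force: [-2.8, -0.6, 1.1]
opening: 0.0139
gripper_force: 35.0
```

```bash
python3 -c "from h import *;st()"
```

```text
t 7.5 ang 142.06 open 13.9 grip 35.0 pos [564.4 -23.4  88.6] Ftool [ 1.8 -2.2 -1.1] M [-0.14   0.755 -0.123] q6 tq -0.414
```

Call:
play_rows(
  increments="0 0 0 -1 1; 0 0 0 -2 1; 0 0 0 -2 1",
)

```text
t: 7.75
tool_pos: [0.5643, -0.0234, 0.0886]
orientation: [-0.969, -2.988, 0.0]
force: [-2.7, -1.7, 1.3]
opening: 0.0136
gripper_force: 35.0
```

```bash
python3 -c "from h import *;st()"
```

```text
t 7.8 ang 144.06 open 13.6 grip 35.0 pos [564.3 -23.4  88.6] Ftool [ 1.2 -3.  -1.3] M [-0.255  0.792 -0.031] q6 tq -0.339
```

Call:
play_rows(
  increments="0 0 0 -1 1; 0 0 0 -2 1; 0 0 0 -2 1",
)

```text
t: 8.05
tool_pos: [0.5643, -0.0235, 0.0886]
orientation: [-0.917, -3.005, 0.0]
force: [-3.3, -0.9, 0.7]
opening: 0.0137
gripper_force: 35.0
```

```bash
python3 -c "from h import *;st()"
```

```text
t 8.1 ang 146.06 open 13.7 grip 35.0 pos [564.3 -23.5  88.6] Ftool [ 2.3 -2.6 -0.7] M [-0.421  0.894  0.001] q6 tq -0.282
```

Call:
play_rows(
  increments="0 0 0 -2 1; 0 0 0 -4 1; 0 0 0 -5 1; 0 0 0 -6 1; 0 0 0 -6 1",
)

```text
t: 8.55
tool_pos: [0.5643, -0.0237, 0.0886]
orientation: [-0.759, -3.048, 0.001]
force: [-3.1, -2.9, 1.5]
opening: 0.014
gripper_force: 35.0
```

```bash
python3 -c "from h import *;st()"
```

```text
t 8.6 ang 152.04 open 14.0 grip 35.0 pos [564.3 -23.7  88.6] Ftool [ 1.4 -4.  -1.5] M [-0.584  1.01   0.279] q6 tq -0.043
```

Call:
play_rows(
  increments="0 0 0 -1 1; 0 0 0 -2 1; 0 0 0 -2 1",
)

```text
t: 8.85
tool_pos: [0.5642, -0.0237, 0.0886]
orientation: [-0.706, -3.061, 0.001]
force: [-4.0, -2.3, 0.9]
opening: 0.013
gripper_force: 35.0
```

```bash
python3 -c "from h import *;st()"
```

```text
t 8.8 ang 154.04 open 13.0 grip 35.0 pos [564.2 -23.7  88.6] Ftool [ 2.6 -3.8 -0.9] M [-0.571  0.989 -0.002] q6 tq -0.239
```

Call:
play_rows(
  increments="0 0 0 -1 1; 0 0 0 -1 1; 0 0 0 -1 1",
)

```text
t: 9.15
tool_pos: [0.5642, -0.0237, 0.0886]
orientation: [-0.68, -3.067, 0.001]
force: [-3.9, -2.5, 1.3]
opening: 0.0139
gripper_force: 35.0
```

```bash
python3 -c "from h import *;st()"
```

```text
t 9.2 ang 154.99 open 13.9 grip 35.0 pos [564.2 -23.7  88.6] Ftool [ 2.4 -3.9 -1.3] M [-0.522  1.067 -0.037] q6 tq -0.088
```

Call:
play_rows(
  increments="0 0 0 -1 1; 0 0 0 -1 1; 0 0 0 -1 1",
)

```text
t: 9.45
tool_pos: [0.5642, -0.0236, 0.0886]
orientation: [-0.653, -3.073, 0.001]
force: [-4.9, -2.1, 0.7]
opening: 0.0138
gripper_force: 35.0
```

```bash
python3 -c "from h import *;st()"
```

```text
t 9.4 ang 155.99 open 13.8 grip 35.0 pos [564.2 -23.6  88.6] Ftool [ 3.6 -3.9 -0.7] M [-0.561  1.029 -0.209] q6 tq -0.204
```

Call:
play_rows(
  increments="0 0 0 -1 1; 0 0 0 -1 1",
)

```text
t: 9.65
tool_pos: [0.5642, -0.0236, 0.0886]
orientation: [-0.625, -3.078, 0.0]
force: [-4.3, -2.7, 2.5]
opening: 0.0136
gripper_force: 35.1
```

```bash
python3 -c "from h import *;st()"
```

```text
t 9.7 ang 157.03 open 13.6 grip 35.1 pos [564.2 -23.6  88.6] Ftool [ 3.  -4.2 -2.5] M [-0.566  1.083 -0.335] q6 tq -0.586
```

Call:
play_rows(
  increments="0 0 0 0 1",
)

```text
t: 9.75
tool_pos: [0.5642, -0.0235, 0.0886]
orientation: [-0.626, -3.078, 0.001]
force: [-5.8, -2.4, 1.5]
opening: 0.014
gripper_force: 35.1
```

```bash
python3 -c "from h import *;st()"
```

```text
t 9.8 ang 157.00 open 14.0 grip 35.1 pos [564.2 -23.5  88.6] Ftool [ 4.4 -4.5 -1.5] M [-0.47   1.128 -0.395] q6 tq -0.345
```

Call:
play_rows(
  increments="0 0 0 -0.4 1; 0 0 0 -0.4 1",
)

```text
t: 9.95
tool_pos: [0.5642, -0.0235, 0.0886]
orientation: [-0.615, -3.08, 0.001]
force: [-5.4, -1.6, 2.2]
opening: 0.0135
gripper_force: 35.1
```

```bash
python3 -c "from h import *;st()"
```

```text
t 9.9 ang 157.41 open 13.5 grip 35.1 pos [564.2 -23.5  88.6] Ftool [ 4.4 -3.6 -2.2] M [-0.54   1.091 -0.379] q6 tq -0.471
```

That is the stop: 0.38–0.40 N m, against a click peak of about 0.22. Click zero is near 154.3°, so click four should be near 82.3°. Turning clockwise.

Call:
play_rows(
  increments="0 0 0 3 1; 0 0 0 7 1; 0 0 0 11 1; 0 0 0 15 1; 0 0 0 18 1; 0 0 0 21 1; 0 0 0 21 1; 0 0 0 21 1",
)

```text
t: 10.75
tool_pos: [0.5645, -0.0232, 0.0886]
orientation: [1.164, 2.918, 0.0]
force: [-2.5, -0.5, 0.8]
opening: 0.0136
gripper_force: 35.0
```

```bash
python3 -c "from h import *;st()"
```

```text
t 10.8 ang 136.51 open 13.6 grip 35.0 pos [564.5 -23.2  88.6] Ftool [ 1.5 -2.1 -0.8] M [-0.221  0.734 -0.017] q6 tq 0.117
```

Call:
play_rows(
  increments="0 0 0 4 1; 0 0 0 8 1; 0 0 0 12 1; 0 0 0 15 1; 0 0 0 18 1; 0 0 0 18 1; 0 0 0 18 1",
)

```text
t: 11.45
tool_pos: [0.5648, -0.023, 0.0886]
orientation: [1.605, 2.7, 0.001]
force: [0.1, 0.5, -1.5]
opening: 0.014
gripper_force: 35.0
```

```bash
python3 -c "from h import *;st()"
```

```text
t 11.4 ang 118.54 open 14.0 grip 35.0 pos [564.8 -23.   88.6] Ftool [0.4 0.3 1.5] M [ 0.245  0.043 -0.114] q6 tq 0.084
```

Call:
play_rows(
  increments="0 0 0 4 1; 0 0 0 8 1; 0 0 0 12 1; 0 0 0 15 1; 0 0 0 18 1; 0 0 0 18 1; 0 0 0 18 1",
)

```text
t: 12.15
tool_pos: [0.5652, -0.0229, 0.0887]
orientation: [2.007, 2.416, 0.002]
force: [5.1, 3.5, -5.5]
opening: 0.0137
gripper_force: 35.0
```

```bash
python3 -c "from h import *;st()"
```

```text
t 12.2 ang 100.56 open 13.7 grip 35.0 pos [565.2 -22.9  88.7] Ftool [2.5 5.7 5.5] M [ 0.621 -0.974 -0.084] q6 tq 0.01
```

Call:
play_rows(
  increments="0 0 0 4 1; 0 0 0 8 1; 0 0 0 12 1; 0 0 0 15 1; 0 0 0 18 1; 0 0 0 18 1; 0 0 0 18 1",
)

```text
t: 12.85
tool_pos: [0.5656, -0.023, 0.0887]
orientation: [2.36, 2.071, 0.004]
force: [7.1, 3.7, -7.3]
opening: 0.0133
gripper_force: 35.0
```

```bash
python3 -c "from h import *;st()"
```

```text
t 12.8 ang 82.53 open 13.3 grip 35.0 pos [565.6 -23.   88.7] Ftool [4.6 6.5 7.4] M [ 0.598 -1.561 -0.068] q6 tq 0.017
```

Call:
play_rows(
  increments="0 0 0 0 0; 0 0 0 0 0; 0 0 0 0 0; 0 0 0 0 0; 0 0 0 0 0; 0 0 -20 0 0; 0 0 -40 0 0; 0 0 -60 0 0; 0 0 -60 0 0",
)

```text
t: 13.75
tool_pos: [0.5666, -0.0237, 0.1521]
orientation: [2.36, 2.067, 0.006]
force: [-0.6, 0.7, 0.2]
opening: 0.0465
gripper_force: 0.0
```

```bash
python3 - <<'E'
from h import *
st()
c=robot.calibration('wrist');im=robot.read_camera('wrist')
for q in('knob_grip','catch_tab','box'):
  r=robot.landmark_of('wrist',q);print(q,[(np.round(x['centre'],4),round(x['conf'],2)) for x in r[:2]])
cv2.imwrite('pics/w3.png',np.clip(im.astype(float)*2.,0,255).astype(np.uint8))
E
```

```text
t 13.8 ang 82.41 open 46.5 grip 0.0 pos [566.6 -23.7 152.1] Ftool [ 0.6 -0.7 -0.2] M [-0.03  -0.006 -0.028] q6 tq -0.005
knob_grip [(array([ 0.5632, -0.0279,  0.1066]), 0.62)]
catch_tab [(array([0.5915, 0.0561, 0.0895]), 0.97)]
box [(array([0.5763, 0.0284, 0.0018]), 0.78)]
```

View pics/w3.png

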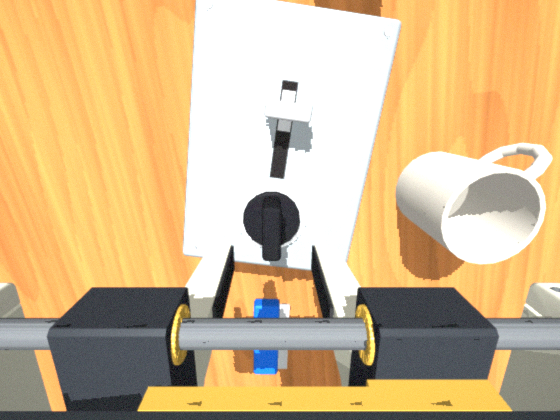

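The bar is again vertical in the gripper's view (columns 262–281), so the knob is settled at click four. The tab is at (290,112). Moving behind the tab with the fingers shut.

Call:
play_rows(
  increments="25 4 0 2 1; 55 7 0 4 1; 85 11 0 6 1; 109 14 0 7.5 1; 109 14 0 7.5 1; 109 14 0 7.5 1; 109 14 0 7.5 1; 109 14 0 7.5 1; 109 14 0 7.5 1; 109 14 0 7.5 1",
  force=20,
)

```text
t: 14.95
tool_pos: [0.5927, 0.0823, 0.1487]
orientation: [2.495, 1.909, 0.0]
force: [0.4, 0.3, -0.0]
opening: 0.0004
gripper_force: 0.0
```

```bash
python3 - <<'E'
from h import *
st()
c=robot.calibration('wrist');im=robot.read_camera('wrist')
s=robot.read_state();R,_=cv2.Rodrigues(np.array(s['orientation']))
for cam in('wrist','side','scene'):
  if cam!='wrist': robot.read_camera(cam)
  r=robot.landmark_of(cam,'catch_tab');print(cam,[((R.T@(np.array(x['centre'])-s['tool_pos'])*1e3).round(1),round(x['conf'],2)) for x in r[:2]])
E
```

```text
t 14.9 ang 74.86 open 0.4 grip 0.0 pos [592.7  82.3 148.7] Ftool [0.3 0.3 0. ] M [0.003 0.046 0.029] q6 tq -0.007
wrist [(array([-23.8,   4.7,  57.2]), 0.88)]
side [(array([-25.4,  -1. ,  59.8]), 0.71)]
scene [(array([-23.9,   4. ,  60.2]), 0.66)]
```

Call:
play_rows(
  increments="0 1.5 20 0 1; 0 1.5 45 0 1; 0 1.5 62 0 1; 0 1.5 68 0 1; 0 1.5 68 0 1; 0 1.5 68 0 1",
)

```text
t: 15.85
tool_pos: [0.5948, 0.0825, 0.0817]
orientation: [2.494, 1.91, 0.002]
force: [0.5, -0.7, 0.9]
opening: 0.0007
gripper_force: 0.0
```

Call:
play_rows(
  increments="-2 0 0 0 1; -4 0 0 0 1; -6 0 0 0 1; -6 0 0 0 1; -6 0 0 0 1",
)

```text
t: 16.35
tool_pos: [0.5927, 0.0766, 0.0808]
orientation: [2.494, 1.91, 0.0]
force: [0.1, -0.4, -0.8]
opening: 0.0011
gripper_force: 0.0
```

```bash
python3 -c "from h import *;st()"
```

```text
t 16.4 ang 74.89 open 1.1 grip 0.0 pos [592.7  76.6  80.8] Ftool [-0.4  0.2  0.8] M [-0.033  0.026  0.043] q6 tq -0.012
```

Call:
play_rows(
  increments="-0.5 0 0 0 1; -1 0 0 0 1; -1.5 0 0 0 1; -2 0 0 0 1; -2 0 0 0 1",
)

```text
t: 16.85
tool_pos: [0.5921, 0.0747, 0.0806]
orientation: [-2.494, -1.91, 0.0]
force: [0.1, -0.7, 0.3]
opening: 0.0006
gripper_force: 0.0
```

```bash
python3 -c "from h import *;st()"
```

```text
t 16.9 ang 74.90 open 0.6 grip 0.0 pos [592.1  74.7  80.6] Ftool [-0.7  0.2 -0.3] M [ 0.007 -0.004 -0.01 ] q6 tq -0.015
```

Call:
play_rows(
  increments="-0.5 0 0 0 1; -1 0 0 0 1; -1.5 0 0 0 1; -2 0 0 0 1; -2 0 0 0 1",
)

```text
t: 17.35
tool_pos: [0.5916, 0.0729, 0.0807]
orientation: [-2.494, -1.91, -0.0]
force: [-0.8, 1.9, 0.2]
opening: 0.0004
gripper_force: 0.6
```

```bash
python3 -c "from h import *;st()"
```

```text
t 17.4 ang 74.90 open 0.4 grip 0.6 pos [591.6  72.9  80.7] Ftool [ 1.6 -1.3 -0.2] M [ 0.154 -0.033 -0.049] q6 tq -0.029
```

Call:
play_rows(
  increments="-0.5 0 0 0 1; -1 0 0 0 1; -1.5 0 0 0 1; -2 0 0 0 1; -2 0 0 0 1",
)

```text
t: 17.85
tool_pos: [0.5911, 0.0709, 0.0807]
orientation: [-2.494, -1.91, -0.0]
force: [0.4, 2.0, -0.0]
opening: 0.0005
gripper_force: 1.2
```

Call:
play_rows(
  increments="-0.5 0 0 0 1; -1 0 0 0 1; -1 0 0 0 1",
)

```text
t: 18.15
tool_pos: [0.5908, 0.0698, 0.0807]
orientation: [2.494, 1.91, -0.0]
force: [0.1, 2.4, -0.7]
opening: 0.0009
gripper_force: 1.1
```

Call:
play_rows(
  increments="-0.3 0 0 0 1; -0.6 0 0 0 1; -0.6 0 0 0 1",
)

```text
t: 18.45
tool_pos: [0.5906, 0.0693, 0.0807]
orientation: [2.494, 1.91, -0.0]
force: [0.1, 1.3, 0.2]
opening: 0.0007
gripper_force: 1.2
```

Call:
play_rows(
  increments="-0.3 0 0 0 1; -0.6 0 0 0 1; -0.6 0 0 0 1",
)

```text
t: 18.75
tool_pos: [0.5905, 0.0687, 0.0806]
orientation: [-2.494, -1.91, 0.0]
force: [0.5, 2.6, -0.4]
opening: 0.0003
gripper_force: 1.2
```

Call:
play_rows(
  increments="-0.3 0 0 0 1; -0.6 0 0 0 1; -0.6 0 0 0 1",
)

```text
t: 19.05
tool_pos: [0.5903, 0.0681, 0.0807]
orientation: [2.494, 1.91, -0.0]
force: [0.6, 1.7, 0.7]
opening: 0.0004
gripper_force: 1.2
```

Call:
play_rows(
  increments="-0.3 0 0 0 1; -0.6 0 0 0 1; -0.6 0 0 0 1",
)

```text
t: 19.35
tool_pos: [0.5901, 0.0675, 0.0806]
orientation: [-2.494, -1.91, 0.0]
force: [0.0, 2.4, 0.9]
opening: 0.0004
gripper_force: 1.2
```

Call:
play_rows(
  increments="-0.3 0 0 0 1; -0.6 0 0 0 1; -0.6 0 0 0 1",
)

```text
t: 19.65
tool_pos: [0.59, 0.067, 0.0806]
orientation: [-2.494, -1.91, 0.0]
force: [0.0, 2.3, 0.8]
opening: 0.0007
gripper_force: 1.2
```

Call:
play_rows(
  increments="-0.5 0 0 0 1; -1 0 0 0 1; -1 0 0 0 1",
)

```text
t: 19.95
tool_pos: [0.5897, 0.066, 0.0806]
orientation: [-2.494, -1.91, 0.0]
force: [0.7, 1.5, 0.9]
opening: 0.0005
gripper_force: 1.1
```

Call:
play_rows(
  increments="-0.5 0 0 0 1; -1 0 0 0 1; -1 0 0 0 1",
)

```text
t: 20.25
tool_pos: [0.5895, 0.065, 0.0807]
orientation: [2.494, 1.91, -0.0]
force: [0.3, 2.4, 1.5]
opening: 0.0004
gripper_force: 1.1
```

The catch has gone well past the 4 mm block. Pushing on until it meets its stop.

Call:
play_rows(
  increments="-1 0 0 0 1; -2 0 0 0 1; -3 0 0 0 1; -3 0 0 0 1",
)

```text
t: 20.65
tool_pos: [0.5886, 0.062, 0.0806]
orientation: [-2.494, -1.91, 0.0]
force: [-0.7, 1.6, 0.7]
opening: 0.0007
gripper_force: 0.9
```

Call:
play_rows(
  increments="-0.5 0 0 0 1; -1 0 0 0 1; -1.5 0 0 0 1; -1.5 0 0 0 1",
)

```text
t: 21.05
tool_pos: [0.5884, 0.0611, 0.0807]
orientation: [-2.494, -1.91, -0.001]
force: [-0.1, 3.9, 0.3]
opening: 0.0002
gripper_force: 2.4
```

Call:
play_rows(
  increments="-0.4 0 0 0 1; -0.8 0 0 0 1; -0.8 0 0 0 1",
)

```text
t: 21.35
tool_pos: [0.5884, 0.061, 0.0807]
orientation: [-2.493, -1.91, -0.002]
force: [2.2, 7.4, 0.1]
opening: 0.0003
gripper_force: 4.0
```

Call:
play_rows(
  increments="-0.3 0 0 0 1; -0.5 0 0 0 1; -0.5 0 0 0 1",
)

```text
t: 21.65
tool_pos: [0.5884, 0.061, 0.0807]
orientation: [-2.493, -1.91, -0.003]
force: [2.6, 8.8, 0.2]
opening: 0.0005
gripper_force: 4.9
```

The tool has stopped at the hard stop after about 12.7 mm of travel. Backing off, lifting and checking.

Call:
play_rows(
  increments="4 0 0 0 1; 12 0 0 0 1; 14 0 -10 0 1; 14 0 -40 0 1; 14 0 -80 0 1; 14 0 -110 0 1; 14 0 -110 0 1; 14 0 -110 0 1",
)

```text
t: 22.45
tool_pos: [0.5924, 0.0729, 0.1923]
orientation: [2.493, 1.909, 0.003]
force: [-1.2, -0.7, -1.1]
opening: 0.0003
gripper_force: 0.0
```

```bash
python3 - <<'E'
from h import *
st()
c=robot.calibration('wrist');im=robot.read_camera('wrist');cv2.imwrite('pics/w4.png',im)
b=np.array([.5655,-.0235]);u=np.array([.2588,.9659])
for cam in('wrist','side','scene'):
  if cam!='wrist': robot.read_camera(cam)
  r=robot.landmark_of(cam,'catch_tab');print(cam,[((np.array(x['centre'])[:2]-b)@u-.055,round(x['conf'],2)) for x in r[:2]])
E
```

```text
t 22.4 ang 74.90 open 0.3 grip 0.0 pos [592.4  72.9 192.3] Ftool [-1.  -1.   1.1] M [0.016 0.024 0.001] q6 tq 0.003
wrist [(np.float64(0.01691134999999997), 0.94)]
side [(np.float64(0.019299790000000004), 0.43)]
scene [(np.float64(0.017402640000000004), 0.48)]
```

View pics/w4.png

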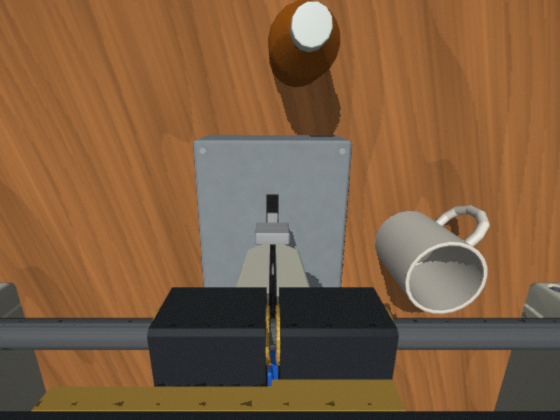

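The tab is at (272,233), clear of the fingers, and measures about 17–19 mm in the box's frame, which is fully home. The mug and bottle are undisturbed. Handing in.

```bash
python3 -c "
from plant import robot;print(robot.close_job())"
```

```text
the job is handed in; nothing more can be done
None
```

The selector is at speed four, counted as four clicks clockwise from the stop I found by feel (about 0.4 N m there); the catch is fully home at its hard stop, and the arm is clear with the job handed in at about 22.5 s.

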